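# Clock a centrifuge rotor to its high spot

### The job

The centrifuge rotor on the runout bench sits slightly off-centre. Slide the dial indicator up by its black knob until its sprung plunger bears on the rotor's rim at about half its stroke (needle on the green marks), then turn the rotor by its red crank handle through at least one full turn, either way, while watching the dial, and leave it standing with its high spot at the plunger, the plunger still pressed in. Never drive the plunger to the end of its stroke, keep the gripper off the rotor disc and the plunger, and leave the bottles and the tape standing where they are.

Things in the scene. Friction and masses are not known exactly. Their poses are not given: they have to be found in the camera images.
- fixture: The runout bench: dark steel base plate 130 (x) x 300 (y) x 12 mm fixed on the lab bench; origin on the bench surface under the plate (plate spans y -155 to +145 mm). Rotor dome up to 64 mm, crank arm over it up to 85 mm. z up; +y runs from the indicator end to the rotor end and is the direction in which the indicator slides toward the rotor.
- spindle (a point): Point on the vertical axis about which rotor and crank turn, 44 mm up (plunger height), 70 mm to fixture +y of its origin. The rotor is a round aluminium disc about 110 mm across, rim 32 to 56 mm up, seated 2.5 mm off this axis in an unmeasured direction that differs each time: per turn the rim's distance from the axis, at the plunger, goes once from 52.5 to 57.5 mm and back, as a cosine.
- rotor (a joint): Angle of the crank and rotor in rad, counter-clockwise from above positive, not limited in practice (+-30); at 0 the crank handle lies on the fixture's +y side of the spindle, away from the indicator. Starts within 0.4 of 0. It stays where it is left: friction 0.15 N m, about 4 N at the handle.
- crank_handle (a point): Centre of the red crank handle: an upright round sleeve 16 mm across, 44 mm tall (78 to 122 mm above the bench, this point at 100 mm), 40 mm out from the spindle axis. The sleeve spins freely on its pin, so it can be held at a constant wrist yaw and carried round the circle, turning the rotor.
- slide_knob (a point): Centre of the grip of the black knob on the indicator's blue carriage: an upright round post 16 mm across, top 100 mm above the bench, this point at 80 mm; it slides toward fixture +y (52 mm travel, starts in the first 18 mm) and stays where it is left: 9 N of friction, plus the plunger's spring and 25 N per m/s of speed. It lies 108 mm to fixture -y of the tip of the free plunger; the dial body (52 mm across, 54 mm high) is between.
- tip (a point): Front of the brass ball tip (10 mm) of the indicator's plunger, 44 mm above the bench, pointing along fixture +y at the spindle axis. Stroke 14 mm; spring 1 N at first touch, rising 0.35 N per mm.
- needle (a joint): Dial reading in rad, clockwise from above: 0 when the plunger is free, 0.37 rad per mm of plunger pressed in, 5.18 at the end of its stroke. The white dial faces up, a tick per mm; the ticks for 6, 7 and 8 mm (2.2 to 3.0 rad) are green.
- blue_bottle: Bystander: loose clear bottle with blue cap, 70 mm across, 135 mm tall, origin under its base, near the base plate on the far side.
- tape: Bystander: loose orange tape roll, 53 mm across, 18 mm tall, origin under it, near the base plate on the robot's side.
- black_bottle: Bystander: loose small bottle with black cap, 40 mm across, 78 mm tall, origin under its base, near the base plate on the far side.

How it is judged:
On the way, in this order (a step that is already met when the one before it is completed fails the run):
1. the plunger bears on the rim at about half its stroke: dial between 5.4 and 8.5 mm (2.0 to 3.15 rad) (value of joint needle between 2 and 3.15 rad and horizontal distance between tip and spindle below 0.0585 m), for 0.2 s.
2. the rotor has been turned through a full turn with the plunger bearing on it (rotor angle beyond 5.8 rad either way) ((value of joint rotor above 5.8 rad or value of joint rotor below -5.8 rad) and value of joint needle above 0.2 rad).
At the end, for the whole second after the job is handed in: The plunger is pressed in by at least 2 mm on the rim and stands within 0.3 mm of the highest radius (tip 57.2 mm or more from the spindle axis; the high spot within about 28 degrees of the plunger), and the rotor is at rest (horizontal distance between tip and spindle between 0.0572 and 0.0585 m and value of joint needle above 0.74 rad and velocity of joint rotor between -0.05 and 0.05 rad/s); the robot touches nothing.
It fails at once if the plunger driven to the end of its stroke (dial beyond 13.6 mm, 5.03 rad) (value of joint needle above 5.03 rad).
It fails at once if the plunger pressed on the rim with more than 10 N (contact force between plunger_c0 and rim_c0 above 10 N).
It fails at once if the robot touches the rotor's disc or the plunger instead of the handle (over 2 N) (contact force between any of the fingers, the arm and rim_c0 above 2 N or contact force between any of the fingers, the arm and plunger_c0 above 2 N).
It fails at once if a bottle or the tape roll knocked over or pushed more than 20 mm (distance of any of blue_bottle, tape, black_bottle from where it was at the start of the episode above 0.02 m or angle between any of blue_bottle, tape, black_bottle's own z axis and vertical above 0.5 rad).
It also fails if it takes over 67 s, if anything falls off the work surface, if the arm or the gripper's body presses on something with over 40 N, if the wrist force passes 120 N, or if a joint passes its speed limit or range.

### The arm

A 7-joint arm with a two-finger parallel gripper is mounted at the origin on a cart in front of the work surface, level with it; the furniture and walls round the work are solid. World frame = base frame: x ahead of the robot, y to its left, z up, the work surface at z = 0. Lengths are in m, angles in rad, forces in N, time in s.
With the tool pointing down it reaches from about 0.4 to 0.85 m from the base axis. Payload 10.4 kg.
Tool frame: the origin (TCP) lies between the finger pads; the fingertips stand ahead of it and the grasp point (between the pads) lies 5 mm behind it (manip.tip_extent is the z of the fingertips in the tool frame, in m); z points along the fingers, y is the line along which they close (so a half turn about z gives the same grasp; the last joint's range is limited). The gripper opens to 85 mm and grips with 20 to 120 N. Pads are 22 mm wide; open, the fingers measure 114 mm over their backs; the gripper's body (76 mm by 85 mm) begins 54 mm behind the grasp point. The pads swing forward as they close: fully open they stand 13 mm farther back than shut.
Start: joints at [1.187, 0.332, -0.065, 1.46, 0.022, 1.35, -0.088], TCP at [0.221, -0.585, 0.245] pointing down, gripper open.
Joint ranges: [-2.6, 2.6], [-0.5, 2.12], [-1.47, 1.34], [0.16, 2.42], [-1.27, 4.41], [0.06, 2.06], [-2.6, 2.6]. Speed limits (rad/s): [2.22, 2.22, 2.79, 2.79, 3.14, 3.14, 3.14].

### API

Orientations are given as a unit quaternion [x, y, z, w].
In Python, from workcell import status, viewer, manip gives the robot as it stands.
- The arm moves only by the tool play_rows, never from a script. Its argument "plan" is one flat list of numbers, 7 for each row, row after row: the turn, a rotation vector about the tool's x, y, z in degrees, then the shift along the tool's x, y, z in m, then the opening, from 0 (shut) to 1 (fully open). In form: [ax, ay, az, dx, dy, dz, grip, ax, ay, az, dx, dy, dz, grip, ...]. A call has 1 to 20 rows; each row is the pose to reach, as a shift and turn from the pose commanded when the call began, along the tool's axes at that moment; what a row does not reach only later rows make up. A row lasts 1/8 s, in which the tool goes at most 62.5 mm and 10.7 degrees, less where a joint would pass 70% of its speed; a pose out of reach is approached as far as the arm can. A call with a gripper value outside its range is refused whole. The fingers move at their own pace and stop on an object; "squeeze" is the grip in N (left out, the last holds). Time passes only in rows, so rows that repeat a pose let the fingers close. It gives the time, the measured TCP pose, the force, the opening and the grip force at its end, in the units of the state.
- status.get_obs(): the state, without advancing time (a new reading comes with each control period).
- viewer.camera(name): name is "side" or "top"; returns the picture (480x640x3 uint8, red, green, blue); there is no depth.
- viewer.camera_model(name): a dict with "fx", "fy", "cx", "cy" (pixels), "R" (3x3) and "t" (3): a world point X has camera coordinates R X + t. Camera axes: x right, y down, z forward; pixel columns grow to the right and rows downward; lengths in m; the calibration is good to about 2 mm. A picture is of the moment at which its call begins. camera_model takes no time and is no camera call.
- manip.hand_in(): hands the job in; it is judged then, once.
The state is a dict: "clock": time; "joint_pos": joint angles; "joint_velocities": joint speeds; "tau": joint torques, N m; "position": TCP position; "ee_rot": TCP orientation; "ft_force": force on the tool from outside, world axes, zero at the start; "torque": the same for the moment, N m; "grip_width": opening from 0.0 (shut) to 1.0 (fully open); "grasp_force": force on a finger pad.
Only numpy, scipy, OpenCV 4.12 (cv2) and the standard library are available. Lean on these libraries where they do the work, as an engineer would, in place of code of your own. Each camera call takes 0.05 s, during which the arm holds its last target. There are 200 camera calls.

## Working session

There is one attempt and no reset: what is moved stays moved. The work goes in short steps, Python scripts to look and compute and a tool call to move; the robot and the scene stay as the last step left them, time stands still between calls to the robot, and variables do not carry over. Pictures are saved under pics/ and viewed, at most 10 in all, crops included, and the job is handed in when it is done.

Besides the shell and the picture viewer there is one more tool, called after ">>>" as name(argument=value, ...) on one line, values as JSON. play_rows: Moves the arm, as the interface text tells. Its arguments: {"type":"object","properties":{"plan":{"type":"array","items":{"type":"number"}},"squeeze":{"type":"number"}},"required":["plan"]}

```bash
mkdir -p pics; ls; python3 - <<'E'
from workcell import status, viewer, manip
import cv2, numpy as np
print(status.get_obs(), manip.tip_extent)
for n in ("side","top"):
    cv2.imwrite(f"pics/{n}0.png", viewer.camera(n)[:,:,::-1]); 
    m=viewer.camera_model(n); print(n,m)
E
```

```text
pics
{'clock': 0.0, 'joint_pos': array([ 1.18738878,  0.33289032, -0.06469667,  1.46090319,  0.02160961,
        1.34989585, -0.08847475]), 'joint_velocities': array([-0.00025269,  0.00076252,  0.0003117 ,  0.00208371,  0.00038739,
        0.0005235 ,  0.00076357]), 'tau': array([ 2.15254613e-05, -6.25452161e+01,  4.93109180e-02, -3.91597617e+01,
        1.63002260e-02,  9.74677212e-03,  4.34420917e-05]), 'position': array([ 0.22051643, -0.58444432,  0.24452259]), 'ee_rot': array([ 9.83767101e-01,  1.79448603e-01, -1.61688102e-04, -6.81527585e-04]), 'ft_force': array([-0.71594868,  0.1706807 ,  0.03349184]), 'torque': array([ 0.00099956, -0.04472222,  0.01026194]), 'grasp_force': 0.0, 'grip_width': 1.0001651813439683} 0.014
side {'fx': 505.7555611682845, 'fy': 505.7555611682845, 'cx': 317.3302537881616, 'cy': 243.575329668623, 'R': array([[-0.85447876, -0.51929534,  0.01408559],
       [-0.24024859,  0.3709878 , -0.89702211],
       [ 0.46059382, -0.76987038, -0.44176117]]), 't': array([0.56771844, 0.16427985, 0.6897087 ])}
top {'fx': 445.96790984014314, 'fy': 445.96790984014314, 'cx': 324.79310898810354, 'cy': 239.21860758495583, 'R': array([[ 0.00230653, -0.99999139,  0.0034495 ],
       [-0.99416414, -0.0026651 , -0.1078451 ],
       [ 0.10785337, -0.00318062, -0.99416172]]), 't': array([0.10930673, 0.59226493, 0.88341023])}
```

View pics/top0.png

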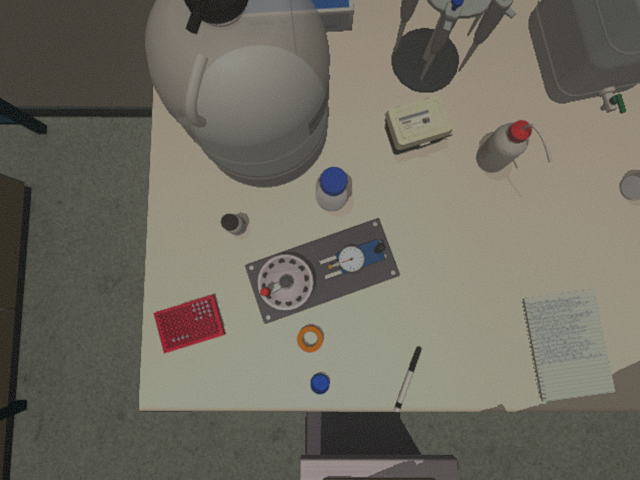

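View pics/side0.png

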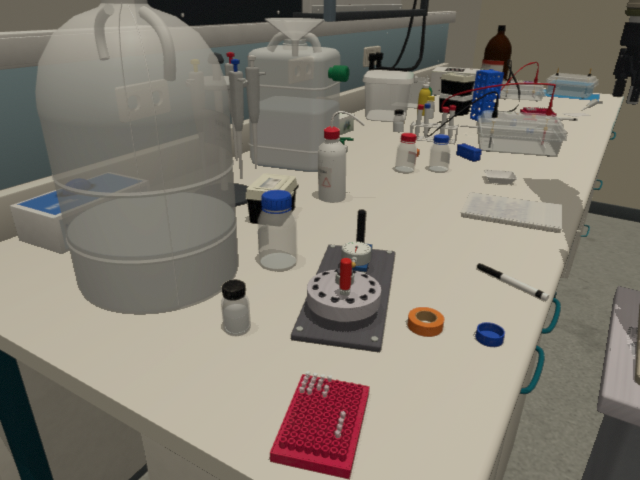

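The top view shows the bench plate around (322,270), with the rotor at (285,281), the red handle top at (265,292), the dial at (351,259) and the knob at (380,247). The tape is at (310,338), the blue bottle at (333,185) and the black bottle at (233,223). The side view shows the red handle at (346,273) and the knob at (361,222). Next I'll measure these.

```bash
cat > h.py <<'E'
import cv2, numpy as np
from workcell import status, viewer, manip
from scipy.spatial.transform import Rotation as Rot
def ray(n,u,v):
    m=viewer.camera_model(n); R=np.array(m['R']); c=-R.T@np.array(m['t'])
    d=R.T@np.array([(u-m['cx'])/m['fx'],(v-m['cy'])/m['fy'],1]); return c,d
def onz(n,u,v,z):
    c,d=ray(n,u,v); return c+d*(z-c[2])/d[2]
def proj(n,X):
    m=viewer.camera_model(n); p=np.array(m['R'])@X+np.array(m['t']); return np.array([m['fx']*p[0]/p[2]+m['cx'],m['fy']*p[1]/p[2]+m['cy']])
def blobs(mask,box,amin=15):
    x0,y0,x1,y1=box; k=np.zeros_like(mask,np.uint8); k[y0:y1,x0:x1]=mask[y0:y1,x0:x1]
    n,l,s,c=cv2.connectedComponentsWithStats(k)
    return [(s[i].tolist(),c[i].round(2).tolist()) for i in range(1,n) if s[i,4]>=amin]
E
python3 - <<'E'
from h import *
im=cv2.imread('pics/top0.png'); hsv=cv2.cvtColor(im,cv2.COLOR_BGR2HSV); H,S,V=cv2.split(hsv)
red=((H<8)|(H>172))&(S>130)&(V>80)
print('red',blobs(red,(240,260,300,320),8))
blue=(H>100)&(H<125)&(S>120)
print('blue',blobs(blue,(320,220,400,290)))
blk=(V<45); print('blk',blobs(blk,(360,235,400,265),8))
plate=(V<125)
k=np.zeros_like(V); k[215:330,240:405]=(plate|(S>90))[215:330,240:405].astype(np.uint8)*255
k=cv2.morphologyEx(k,cv2.MORPH_CLOSE,np.ones((9,9)))
cs,_=cv2.findContours(k,0,2); c=max(cs,key=cv2.contourArea); r=cv2.minAreaRect(c); print(r,cv2.contourArea(c))
b=cv2.boxPoints(r); W=np.array([onz('top',u,v,.012) for u,v in b]); print(W.round(4)); print([np.linalg.norm(W[i]-W[i-1]).round(4) for i in range(4)])
ctr=W.mean(0); e=[W[1]-W[0],W[2]-W[1]]; L=max(e,key=np.linalg.norm); L/=np.linalg.norm(L)
if L[1]<0:L=-L
print('ctr',ctr,'ydir',L, 'ang',np.degrees(np.arctan2(L[1],L[0])))
o=ctr+L*.005; sp=o+.07*L; sp[2]=.044; print('origin',o,'spindle',sp, proj('top',sp))
s=cv2.imread('pics/side0.png'); hsv=cv2.cvtColor(s,cv2.COLOR_BGR2HSV); H,S,V=cv2.split(hsv)
print('sred',blobs(((H<8)|(H>172))&(S>130)&(V>80),(320,240,370,300),8)); print('sblk',blobs(V<50,(345,200,375,250),8))
cv2.imwrite('pics/crop.png',cv2.resize(im[210:350,200:420],None,fx=3.6,fy=3.6,interpolation=cv2.INTER_CUBIC))
E
```

```text
red [([261, 288, 8, 8, 52], [264.48, 291.37])]
blue [([359, 241, 22, 24, 167], [369.17, 253.38])]
blk [([374, 248, 4, 5, 9], [376.11, 250.0])]
((321.4299011230469, 270.2036437988281), (63.096702575683594, 144.75918579101562), 70.34617614746094) 8852.5
[[ 0.54    0.2817  0.012 ]
 [ 0.6434 -0.0035  0.012 ]
 [ 0.5185 -0.0463  0.012 ]
 [ 0.4181  0.2354  0.012 ]]
[np.float64(0.1303), np.float64(0.3033), np.float64(0.132), np.float64(0.2991)]
ctr [0.53002089 0.11682012 0.012     ] ydir [-0.34085914  0.94011438 -0.        ] ang 109.92922587786614
origin [0.5283166 0.1215207 0.012    ] spindle [0.50445646 0.1873287  0.044     ] [286.50681229 281.89877278]
sred [([340, 258, 12, 32, 334], [345.24, 273.32])]
sblk [([357, 210, 8, 32, 207], [360.78, 225.71])]
```

View pics/crop.png

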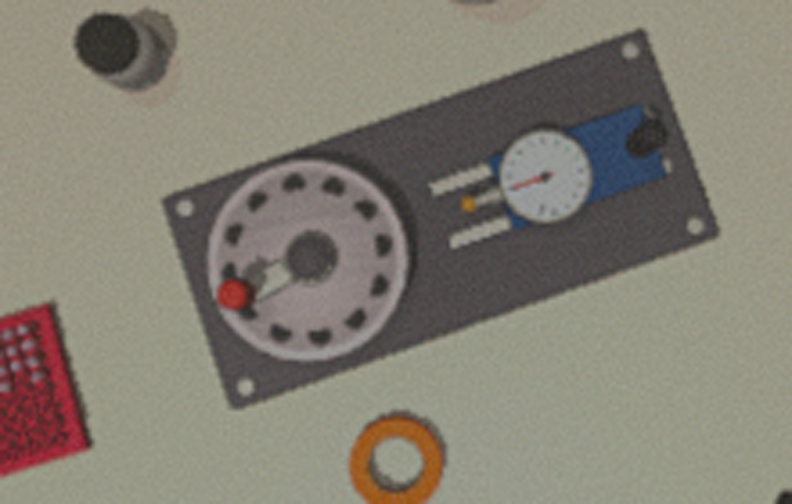

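```bash
python3 - <<'E'
from h import *
L=np.array([-.3409,.9401,0])
def tri(a,b):
    (c1,d1),(c2,d2)=ray('top',*a),ray('side',*b)
    t=np.linalg.lstsq(np.c_[d1,-d2],c2-c1,rcond=None)[0]; return (c1+d1*t[0]+c2+d2*t[1])/2, np.linalg.norm(c1+d1*t[0]-c2-d2*t[1])
sp=np.array([.5045,.1873,.044]); o=np.array([.5283,.1215,0])
im=cv2.imread('pics/top0.png'); V=cv2.cvtColor(im,cv2.COLOR_BGR2HSV)[:,:,2].astype(int)
print('dark', [(t,blobs(V<t,(366,235,392,268),8)) for t in (50,60)])
X=np.array([1,0,0.])
for nm,p,q,z in (('handle',(264.48,291.37),(345.24,273.32),.12),('knob',(380.5,247),(361,213),.098)):
    print(nm,onz('top',*p,z),tri(p,q)); P=onz('top',*p,z); d=P-sp; fx=np.array([L[1],-L[0],0])
    print('  fixture rel spindle x,y', d@fx, d@L, 'rel r',np.hypot(d@fx,d@L))
# ball tip brass, dial
print('tip', onz('top',200+468/3.6,210+204/3.6,.044), (onz('top',200+468/3.6,210+204/3.6,.044)-sp)@L)
print('dial', onz('top',200+546/3.6,210+176/3.6,.06))
# rotor disc
print('disc', onz('top',200+308/3.6,210+260/3.6,.056))
E
```

```text
dark [(50, [([374, 243, 9, 10, 33], [377.36, 249.12])]), (60, [([374, 242, 12, 12, 80], [379.21, 247.82])])]
handle [0.48616686 0.22117916 0.12      ] (array([0.48561586, 0.22362361, 0.09990736]), np.float64(0.0008379460813619981))
  fixture rel spindle x,y -0.005685578138341451 0.0380995627795429 rel r 0.03852145483700631
knob [0.57022339 0.00510102 0.098     ] (array([0.57096902, 0.00464059, 0.09329283]), np.float64(0.0006960511537200626))
  fixture rel spindle x,y -0.0003250711011040948 -0.19369036380007437 rel r 0.19369063658376967
tip [0.53516383 0.10022004 0.044     ] -0.09231717045848231
dial [0.54990852 0.05758074 0.06      ]
disc [0.50366619 0.18821671 0.056     ]
```

```bash
cat >> h.py <<'E'
def shift(P):
    o=status.get_obs(); R=Rot.from_quat(o['ee_rot']); return (R.inv().apply(np.array(P)-o['position'])).round(4)
E
python3 - <<'E'
from h import *
R=Rot.from_quat(status.get_obs()['ee_rot']).as_matrix(); print(R.round(3)); yaw=np.degrees(np.arctan2(R[1,1],R[0,1])); print(yaw)
for P in ([.5705,.0050,.17],[.5705,.005,.08]): print(shift(P))
E
```

```text
[[ 0.936  0.353 -0.   ]
 [ 0.353 -0.936  0.001]
 [-0.    -0.001 -1.   ]]
-69.32327235162668
[ 0.5355 -0.4278  0.0751]
[ 0.5356 -0.4277  0.1651]
```

>>> play_rows(plan=[0,0,-89.3,0.5355,-0.4278,0.075,1,0,0,-89.3,0.5355,-0.4278,0.075,1,0,0,-89.3,0.5355,-0.4278,0.075,1,0,0,-89.3,0.5355,-0.4278,0.075,1,0,0,-89.3,0.5355,-0.4278,0.075,1,0,0,-89.3,0.5355,-0.4278,0.075,1,0,0,-89.3,0.5355,-0.4278,0.075,1,0,0,-89.3,0.5355,-0.4278,0.075,1,0,0,-89.3,0.5355,-0.4278,0.075,1,0,0,-89.3,0.5355,-0.4278,0.075,1,0,0,-89.3,0.5355,-0.4278,0.075,1,0,0,-89.3,0.5355,-0.4278,0.075,1,0,0,-89.3,0.5355,-0.4278,0.075,1,0,0,-89.3,0.5355,-0.4278,0.075,1,0,0,-89.3,0.5355,-0.4278,0.075,1,0,0,-89.3,0.5355,-0.4278,0.075,1])

```text
clock: 2.1
position: [0.5706, 0.0037, 0.1705]
ee_rot: [0.574, 0.819, -0.0, 0.0]
ft_force: [-0.2, 0.6, -0.4]
grip_width: 0.997
grasp_force: 0.0
```

>>> play_rows(plan=[0,0,0,0.001,0,0.04,1,0,0,0,0.001,0,0.09,1,0,0,0,0.001,0,0.09,1,0,0,0,0.001,0,0.09,0,0,0,0,0.001,0,0.09,0,0,0,0,0.001,0,0.09,0,0,0,0,0.001,0,0.09,0,0,0,0,0.001,0,0.09,0,0,0,0,0.001,0,0.09,0,0,0,0,0.001,0,0.09,0,0,0,0,0.001,0,0.09,0], squeeze=50)

```text
clock: 3.48
position: [0.5706, 0.0053, 0.0812]
ee_rot: [0.574, 0.819, -0.0, 0.0]
ft_force: [-2.3, -0.2, 7.1]
grip_width: 0.167
grasp_force: 48.7
```

>>> play_rows(plan=[0,0,0,0.004,0,0,0,0,0,0,0.008,0,0,0,0,0,0,0.012,0,0,0,0,0,0,0.016,0,0,0,0,0,0,0.02,0,0,0,0,0,0,0.024,0,0,0,0,0,0,0.027,0,0,0,0,0,0,0.03,0,0,0,0,0,0,0.03,0,0,0,0,0,0,0.03,0,0,0])

```text
clock: 4.72
position: [0.5613, 0.0312, 0.0813]
ee_rot: [0.575, 0.818, -0.0, 0.002]
ft_force: [1.5, -7.3, 5.0]
grip_width: 0.174
grasp_force: 48.7
```

```bash
cat >> h.py <<'E'
L=np.array([-.3409,.9401,0]); FX=np.array([.9401,.3409,0]); SP=np.array([.5045,.1873,.044])
def dial(name):
    im=viewer.camera('top')[:,:,::-1].copy(); cv2.imwrite(f'pics/{name}_full.png',im); return im
E
python3 - <<'E'
from h import *
im=dial('d1'); print(status.get_obs()['position'])
cv2.imwrite('pics/d1.png',cv2.resize(im[200:330,230:410],None,fx=4.4,fy=4.4,interpolation=cv2.INTER_CUBIC))
E
```

```text
[0.56127805 0.03120284 0.08128018]
```

View pics/d1.png

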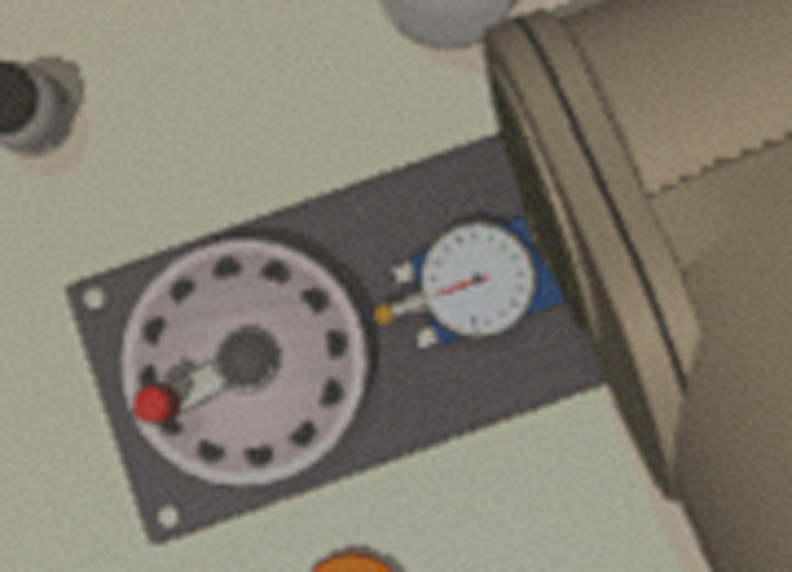

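The arm hides only the knob. The dial is clear at crop (479,280) with its needle at zero, and the ball is about 3 mm short of the rim.

>>> play_rows(plan=[0,0,0,0.002,0,0,0,0,0,0,0.004,0,0,0,0,0,0,0.006,0,0,0,0,0,0,0.008,0,0,0,0,0,0,0.008,0,0,0,0,0,0,0.008,0,0,0])

```text
clock: 5.52
position: [0.5587, 0.0384, 0.0813]
ee_rot: [0.575, 0.818, -0.001, 0.002]
ft_force: [2.7, -8.2, 4.1]
grip_width: 0.169
grasp_force: 48.7
```

```bash
cat >> h.py <<'E'
def needle(im, z=.06):
    "dial reading in mm from a top picture (BGR), plus dial centre and number of needle pixels"
    hsv=cv2.cvtColor(im,cv2.COLOR_BGR2HSV); H,S,V=cv2.split(hsv)
    a=np.zeros(V.shape,np.uint8); a[225:300,315:372]=1          # dial region
    w=((V>150)&(S<70)).astype(np.uint8)*a
    red=np.clip(im[:,:,2].astype(float)-im[:,:,:2].max(2)-25,0,None)*a
    w=cv2.morphologyEx(w|(red>0).astype(np.uint8),cv2.MORPH_OPEN,cv2.getStructuringElement(cv2.MORPH_ELLIPSE,(9,9)))
    n,l,s,c=cv2.connectedComponentsWithStats(w); i=1+np.argmax(s[1:,4])
    cs,_=cv2.findContours((l==i).astype(np.uint8),0,2); (u,v),(ma,mb),_=cv2.fitEllipse(cv2.convexHull(max(cs,key=cv2.contourArea)))
    yy,xx=np.mgrid[:480,:640]; red[np.hypot(xx-u,yy-v)>14]=0
    p=np.array([(red*xx).sum(),(red*yy).sum()])/red.sum()
    d=onz('top',*p,z)-onz('top',u,v,z)
    ang=-np.arctan2(d@-FX,d@L)                                  # clockwise from fixture +y
    return dict(mm=round(ang%(2*np.pi)/.37,2), c=(round(u,1),round(v,1)), ax=(round(ma,1),round(mb,1)), r=round(float(np.hypot(*(p-[u,v]))),2), n=int((red>0).sum()))
def handle(im):
    H,S,V=cv2.split(cv2.cvtColor(im,cv2.COLOR_BGR2HSV)); b=blobs(((H<8)|(H>172))&(S>130)&(V>80),(240,250,330,325),20)
    if not b: return None
    d=onz('top',*max(b,key=lambda t:t[0][4])[1],.118)-SP; return np.degrees(np.arctan2(-(d@FX),d@L)).round(1)
E
python3 - <<'E'
from h import *
for f in ('top0','d1_full'): im=cv2.imread(f'pics/{f}.png'); print(needle(im),handle(im))
im=dial('d2'); print(needle(im),handle(im),status.get_obs()['position'])
E
```

```text
Traceback (most recent call last):
  File "h.py", line 27, in needle
    n,l,s,c=cv2.connectedComponentsWithStats(w); i=1+np.argmax(s[1:,4])
                                                     ~~~~~~~~~^^^^^^^^^
ValueError: attempt to get argmax of an empty sequence
```

```bash
python3 - <<'E'
from h import *
im=cv2.imread('pics/top0.png'); hsv=cv2.cvtColor(im,cv2.COLOR_BGR2HSV)
print(hsv[258,336:368].tolist()); print(im[260,338:354].tolist())
E
```

```text
[[41, 20, 104], [105, 93, 85], [106, 43, 88], [25, 11, 136], [75, 4, 145], [30, 2, 135], [90, 9, 148], [60, 5, 154], [102, 8, 153], [85, 10, 155], [100, 5, 155], [90, 8, 157], [10, 20, 152], [3, 19, 150], [0, 13, 100], [170, 10, 76], [179, 51, 104], [4, 57, 142], [6, 17, 154], [45, 3, 152], [50, 5, 154], [40, 10, 155], [90, 2, 148], [50, 5, 150], [30, 3, 153], [120, 2, 152], [60, 2, 152], [17, 17, 137], [108, 33, 94], [107, 115, 95], [105, 130, 96], [107, 117, 98]]
[[70, 71, 67], [128, 135, 135], [156, 154, 156], [152, 151, 152], [158, 156, 154], [143, 145, 151], [134, 138, 148], [122, 132, 147], [99, 107, 149], [94, 100, 152], [100, 104, 146], [95, 99, 133], [110, 113, 122], [103, 105, 106], [139, 141, 138], [152, 153, 152]]
```

```bash
sed -i 's/(V>150)&(S<70)/(V>115)\&(S<110)/; s/max(2)-25/max(2)-8/; s/(9,9)/(15,15)/' h.py; python3 - <<'E'
from h import *
for f in ('top0','d1_full'): im=cv2.imread(f'pics/{f}.png'); print(needle(im),handle(im))
im=dial('d2'); print(needle(im),handle(im),status.get_obs()['position'])
E
```

```text
Traceback (most recent call last):
  File "h.py", line 27, in needle
    n,l,s,c=cv2.connectedComponentsWithStats(w); i=1+np.argmax(s[1:,4])
                                                     ~~~~~~~~~^^^^^^^^^
ValueError: attempt to get argmax of an empty sequence
```

```bash
sed -i 's/w=cv2.morphologyEx(w|(red>0).astype(np.uint8),/w=cv2.morphologyEx(cv2.morphologyEx(w|(red>0).astype(np.uint8),cv2.MORPH_CLOSE,np.ones((5,5))),/' h.py; python3 - <<'E'
from h import *
for f in ('top0','d1_full'): im=cv2.imread(f'pics/{f}.png'); print(needle(im),handle(im))
im=dial('d2'); print(needle(im),handle(im),status.get_obs()['position'])
E
```

```text
{'mm': np.float64(0.1), 'c': (350.9, 258.7), 'ax': (24.0, 24.4), 'r': 4.1, 'n': 22} 8.3
{'mm': np.float64(0.15), 'c': (337.3, 263.6), 'ax': (24.6, 26.9), 'r': 3.42, 'n': 23} 8.6
{'mm': np.float64(7.2), 'c': (360.0, 246.3), 'ax': (35.4, 50.7), 'r': 0.94, 'n': 472} 8.5 [0.55869584 0.03836813 0.08126361]
```

```bash
sed -i "s/def needle(im, z=.06):/def needle(im, c0, z=.06):/; s/a\[225:300,315:372\]=1 .*/cv2.circle(a,tuple(int(round(k)) for k in c0),15,1,-1)/" h.py; python3 - <<'E'
from h import *
pred=lambda k: proj('top',np.array([k[0],k[1],.06])+.0565*L)
im=cv2.imread('pics/d1_full.png'); k=[.5613,.0312]; print(pred(k),needle(im,pred(k)))
im=cv2.imread('pics/d2_full.png'); k=[.5587,.0384]; print(pred(k),needle(im,pred(k)))
cv2.imwrite('pics/d2.png',cv2.resize(im[235:295,300:370],None,fx=8,fy=8,interpolation=cv2.INTER_CUBIC))
E
```

```text
[338.16729623 262.82968442] {'mm': np.float64(16.96), 'c': (337.9, 263.1), 'ax': (24.3, 24.9), 'r': 4.14, 'n': 23}
[334.52689479 264.1355929 ] {'mm': np.float64(0.86), 'c': (334.3, 264.5), 'ax': (24.7, 25.1), 'r': 4.45, 'n': 23}
```

View pics/d2.png

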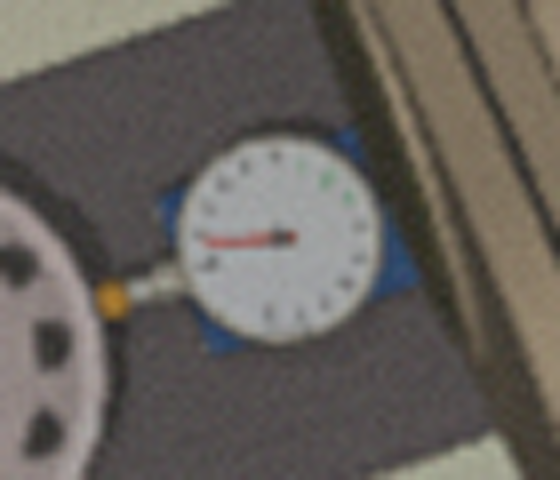

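The reader agrees with the picture: the ball touches the rim and the needle stands on the first tick, about 0.9 mm. I'll press in about 6 mm more.

>>> play_rows(plan=[0,0,0,0.002,0,0,0,0,0,0,0.004,0,0,0,0,0,0,0.006,0,0,0,0,0,0,0.006,0,0,0,0,0,0,0.006,0,0,0])

```text
clock: 6.2
position: [0.5569, 0.0434, 0.0813]
ee_rot: [0.575, 0.818, -0.001, 0.002]
ft_force: [3.0, -10.4, 3.3]
grip_width: 0.168
grasp_force: 48.7
```

```bash
cat >> h.py <<'E'
def pred(k): return proj('top',np.array([k[0],k[1],.06])+.0565*L)
E
python3 - <<'E'
from h import *
im=dial('d3'); k=status.get_obs()['position']; print(k,needle(im,pred(k)),handle(im))
E
```

```text
[0.55687184 0.04339108 0.08124741] {'mm': np.float64(5.98), 'c': (331.9, 265.3), 'ax': (24.6, 24.8), 'r': 4.23, 'n': 24} 8.5
```

>>> play_rows(plan=[0,0,0,-0.002,0,0,0,0,0,0,-0.002,0,0,1,0,0,0,-0.002,0,0,1,0,0,0,-0.002,0,0,1,0,0,0,-0.002,0,0,1,0,0,0,-0.002,0,-0.05,1,0,0,0,-0.002,0,-0.1,1,0,0,0,-0.002,0,-0.1,1])

```text
clock: 7.25
position: [0.558, 0.0456, 0.1843]
ee_rot: [0.574, 0.819, 0.002, 0.003]
ft_force: [0.7, 0.6, 0.0]
grip_width: 0.998
grasp_force: 0.0
```

```bash
python3 - <<'E'
from h import *
im=dial('d4'); print(status.get_obs()['position'],needle(im,(331.9,265.3)),handle(im))
for P in ([.4855,.2225,.18],[.4855,.2225,.105]): print(shift(P))
E
```

```text
[0.55688904 0.04515336 0.18191545] {'mm': np.float64(5.96), 'c': (331.9, 265.3), 'ax': (24.7, 24.9), 'r': 4.17, 'n': 24} 8.5
[ 0.1911 -0.0065  0.0016]
[ 0.1912 -0.0067  0.0766]
```

>>> play_rows(plan=[0,0,0,0.06,-0.003,0,1,0,0,0,0.12,-0.006,0,1,0,0,0,0.17,-0.006,0,1,0,0,0,0.1915,-0.006,0,1,0,0,0,0.1915,-0.006,0,1,0,0,0,0.1915,-0.006,0.04,1,0,0,0,0.1915,-0.006,0.075,1,0,0,0,0.1915,-0.006,0.075,1,0,0,0,0.1915,-0.006,0.075,1])

```text
clock: 8.43
position: [0.4857, 0.2224, 0.1062]
ee_rot: [0.574, 0.819, 0.0, 0.0]
ft_force: [-0.2, 0.5, 0.5]
grip_width: 1.001
grasp_force: 0.0
```

```bash
python3 - <<'E'
from h import *
im=viewer.camera('side')[:,:,::-1]; cv2.imwrite('pics/s1.png',cv2.resize(im[150:360,220:500],None,fx=2.8,fy=2.8))
t=dial('d5'); print(status.get_obs()['position'],needle(t,(331.9,265.3)),shift([.4855,.2225,.105]))
E
```

```text
[0.48591058 0.22290515 0.10674753] {'mm': np.float64(5.69), 'c': (332.3, 265.0), 'ax': (21.8, 23.7), 'r': 3.53, 'n': 41} [-0.0002 -0.0005  0.0017]
```

View pics/s1.png

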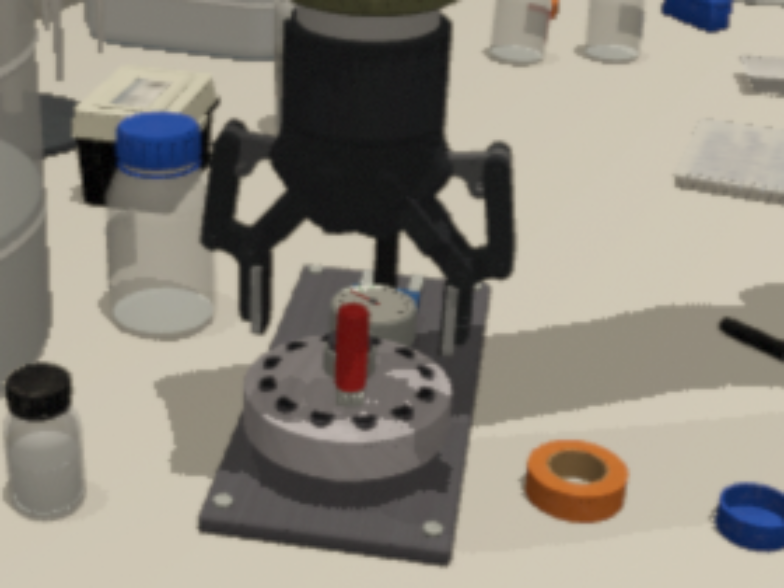

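>>> play_rows(plan=[0,0,0,0,0,0,0,0,0,0,0,0,0,0,0,0,0,0,0,0,0,0,0,0,0,0,0,0,0,0,0,0,0,0,0,0,0,0,0,0,0,0], squeeze=40)

```text
clock: 9.28
position: [0.4851, 0.2229, 0.1055]
ee_rot: [0.574, 0.819, 0.0, 0.0]
ft_force: [-0.3, -0.8, 4.3]
grip_width: 0.174
grasp_force: 39.0
```

```bash
python3 - <<'E'
from h import *
o=status.get_obs(); P=o['position']; d=P-SP; print(P,'ang',np.degrees(np.arctan2(-(d@FX),d@L)),'r',np.hypot(d@FX,d@L),o['ft_force'])
# circle rows, tool axes x=L y=FX, start a0 deg
a0=np.arctan2(-(d@FX),d@L)
for k in range(0,17):
    a=a0+np.radians(22.5*k); q=.04*np.array([np.cos(a)-np.cos(a0),-np.sin(a)+np.sin(a0)]); print(k,round(np.degrees(a),1),q.round(4))
cv2.imwrite('pics/d5.png',cv2.resize(cv2.imread('pics/d5_full.png')[220:320,250:370],None,fx=5,fy=5,interpolation=cv2.INTER_CUBIC))
E
```

```text
[0.48512745 0.22292543 0.10552607] ang 8.604952998845189 r 0.040552044359938234 [-0.34576299 -0.75986097  4.25230457]
0 8.6 [0. 0.]
1 31.1 [-0.0053 -0.0147]
2 53.6 [-0.0158 -0.0262]
3 76.1 [-0.0299 -0.0328]
4 98.6 [-0.0455 -0.0336]
5 121.1 [-0.0602 -0.0283]
6 143.6 [-0.0717 -0.0177]
7 166.1 [-0.0784 -0.0036]
8 188.6 [-0.0791  0.012 ]
9 211.1 [-0.0738  0.0266]
10 233.6 [-0.0633  0.0382]
11 256.1 [-0.0492  0.0448]
12 278.6 [-0.0336  0.0455]
13 301.1 [-0.0189  0.0402]
14 323.6 [-0.0074  0.0297]
15 346.1 [-0.0007  0.0156]
16 368.6 [0. 0.]
```

View pics/d5.png

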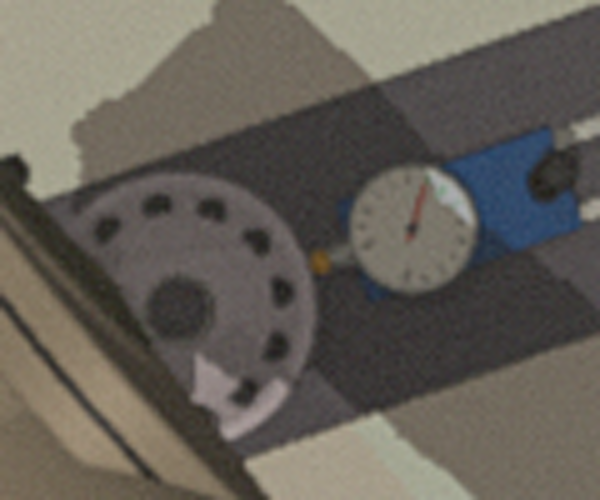

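The dial can still be read, in shadow, at (332,265), with the centre now fixed because the carriage no longer moves. I'll turn counter-clockwise in quarter turns and read the dial after each.

>>> play_rows(plan=[0,0,0,-0.0053,-0.0147,0,0,0,0,0,-0.0158,-0.0262,0,0,0,0,0,-0.0299,-0.0328,0,0,0,0,0,-0.0455,-0.0336,0,0,0,0,0,-0.0455,-0.0336,0,0])

```text
clock: 9.9
position: [0.4701, 0.1683, 0.1056]
ee_rot: [0.574, 0.819, 0.001, 0.001]
ft_force: [5.5, -0.5, -0.6]
grip_width: 0.174
grasp_force: 40.5
```

```bash
cat > read.py <<'E'
import sys
from h import *
C=(331.9,265.3)
def needle2(im,z=.06):
    im=cv2.GaussianBlur(im,(3,3),0).astype(float); yy,xx=np.mgrid[:480,:640]
    g=im[:,:,:2].max(2); red=np.clip((im[:,:,2]-g)/(g+20)-.1,0,None); red[np.hypot(xx-C[0],yy-C[1])>10]=0
    n,l,s,c=cv2.connectedComponentsWithStats((red>0).astype(np.uint8)); i=1+np.argmax(s[1:,4]); red[l!=i]=0
    p=np.array([(red*xx).sum(),(red*yy).sum()])/red.sum(); d=onz('top',*p,z)-onz('top',*C,z)
    a=-np.arctan2(d@-FX,d@L); return round(float(a%(2*np.pi)/.37),2), int((red>0).sum()), round(float(np.hypot(*(p-C))),1)
if __name__=='__main__':
    if len(sys.argv)>2: im=cv2.imread(f'pics/{sys.argv[1]}_full.png')
    else: im=dial(sys.argv[1])
    o=status.get_obs(); d=o['position']-SP
    print(sys.argv[1],needle2(im),'ang',np.degrees(np.arctan2(-(d@FX),d@L)).round(1),'r',np.hypot(d@FX,d@L).round(4),o['ft_force'].round(1))
E
python3 read.py d4 x; python3 read.py d5 x; python3 read.py e1
```

```text
d4 (6.0, 18, 5.0) ang 99.0 r 0.0393 [ 5.5 -0.5 -0.6]
d5 (6.0, 22, 5.1) ang 99.0 r 0.0393 [ 5.5 -0.5 -0.6]
e1 (7.92, 23, 5.2) ang 98.9 r 0.0393 [ 4.9 -0.8 -1.1]
```

>>> play_rows(plan=[0,0,0,-0.0147,0.0053,0,0,0,0,0,-0.0262,0.0159,0,0,0,0,0,-0.0329,0.03,0,0,0,0,0,-0.0336,0.0456,0,0,0,0,0,-0.0336,0.0456,0,0])

```text
clock: 10.58
position: [0.5242, 0.1531, 0.1056]
ee_rot: [0.574, 0.819, 0.001, 0.0]
ft_force: [4.0, 1.1, 2.6]
grip_width: 0.171
grasp_force: 41.1
```

```bash
python3 read.py e2
```

```text
e2 (16.81, 31, 3.6) ang -170.1 r 0.0395 [4.9 1.3 1.6]
```

>>> play_rows(plan=[0,0,0,0.0053,0.0146,0,0,0,0,0,0.0158,0.0262,0,0,0,0,0,0.0299,0.0328,0,0,0,0,0,0.0455,0.0335,0,0,0,0,0,0.0455,0.0335,0,0])

```text
clock: 11.25
position: [0.5395, 0.208, 0.1056]
ee_rot: [0.573, 0.819, 0.001, 0.0]
ft_force: [3.6, 4.3, 1.9]
grip_width: 0.175
grasp_force: 40.9
```

```bash
python3 read.py e3
```

```text
e3 (8.57, 23, 5.0) ang -79.4 r 0.0407 [3.5 5.  2.2]
```

>>> play_rows(plan=[0,0,0,0.0147,-0.0053,0,0,0,0,0,0.0262,-0.0158,0,0,0,0,0,0.0329,-0.0299,0,0,0,0,0,0.0336,-0.0455,0,0,0,0,0,0.0336,-0.0455,0,0])

```text
clock: 11.92
position: [0.4842, 0.2223, 0.1055]
ee_rot: [0.574, 0.819, -0.001, -0.0]
ft_force: [-3.7, -1.0, 7.5]
grip_width: 0.171
grasp_force: 41.8
```

```bash
python3 read.py e4
```

```text
e4 (5.93, 19, 5.3) ang 10.1 r 0.0405 [-4.  -0.7  8.1]
```

>>> play_rows(plan=[0,0,0,-0.0053,-0.0147,0,0,0,0,0,-0.0158,-0.0262,0,0,0,0,0,-0.0158,-0.0262,0,0])

```text
clock: 12.35
position: [0.4661, 0.1979, 0.1055]
ee_rot: [0.574, 0.819, -0.0, 0.0]
ft_force: [0.6, -2.8, 4.5]
grip_width: 0.172
grasp_force: 41.6
```

```bash
python3 read.py e5
```

```text
e5 (6.4, 21, 6.0) ang 54.6 r 0.0398 [ 1.1 -4.6  8.1]
```

>>> play_rows(plan=[0,0,0,-0.0141,-0.0066,0,0,0,0,0,-0.0297,-0.0074,0,0,0,0,0,-0.0444,-0.0021,0,0,0,0,0,-0.0444,-0.0021,0,0])

```text
clock: 12.9
position: [0.48, 0.1567, 0.1055]
ee_rot: [0.574, 0.819, 0.001, 0.0]
ft_force: [5.1, 0.9, 2.4]
grip_width: 0.173
grasp_force: 41.3
```

```bash
python3 read.py e6
```

```text
e6 (8.83, 19, 5.8) ang 121.3 r 0.0392 [6.5 1.3 0.9]
```

```bash
python3 - <<'E'
import numpy as np
a=np.radians([8.6,98.9,280.6,10.1,54.6,121.3]); y=np.array([6,7.92,8.57,5.93,6.4,8.83])
c,r,_,_=np.linalg.lstsq(np.c_[np.ones(6),np.cos(a),np.sin(a)],y,rcond=None); print(c,r,np.hypot(*c[1:]),np.degrees(np.arctan2(c[2],c[1]))%360)
a0=np.radians(121.1)
for t in (143.6,166.1,180,194):
    A=np.radians(t); print(t,(.04*np.array([np.cos(A)-np.cos(a0),-np.sin(A)+np.sin(a0)])).round(4))
E
```

```text
[ 8.27986985 -2.23077914 -0.71455729] [0.00190592] 2.342427736328266 197.76116459850522
143.6 [-0.0115  0.0105]
166.1 [-0.0182  0.0246]
180 [-0.0193  0.0343]
194 [-0.0182  0.0439]
```

The cosine fits well (residual under 0.05 mm), putting the high spot at a crank angle of about 197.8° and a dial maximum near 10.6 mm. I'll go there, release and lift.

>>> play_rows(plan=[0,0,0,-0.0115,0.0105,0,0,0,0,0,-0.0182,0.0246,0,0,0,0,0,-0.0193,0.0343,0,0,0,0,0,-0.0176,0.0459,0,0,0,0,0,-0.0176,0.0459,0,0,0,0,0,-0.0176,0.0459,0,0,0,0,0,-0.0176,0.0459,0,1,0,0,0,-0.0176,0.0459,0,1,0,0,0,-0.0176,0.0459,0,1,0,0,0,-0.0176,0.0459,0,1,0,0,0,-0.0176,0.0459,-0.04,1,0,0,0,-0.0176,0.0459,-0.09,1,0,0,0,0.04,0.0459,-0.12,1,0,0,0,0.08,0.0459,-0.12,1,0,0,0,0.08,0.0459,-0.12,1,0,0,0,0.08,0.0459,-0.12,1])

```text
clock: 14.95
position: [0.4949, 0.2468, 0.2249]
ee_rot: [0.574, 0.819, -0.0, 0.0]
ft_force: [0.4, -1.4, 0.6]
grip_width: 1.004
grasp_force: 0.0
```

```bash
python3 read.py f1; python3 - <<'E'
from h import *
im=cv2.imread('pics/f1_full.png'); print(handle(im))
cv2.imwrite('pics/f1.png',cv2.resize(im[190:350,210:410],None,fx=3.6,fy=3.6,interpolation=cv2.INTER_CUBIC))
E
```

```text
f1 (10.69, 26, 5.1) ang -10.9 r 0.0597 [-1.  -0.3 -0.2]
-163.7
```

View pics/f1.png

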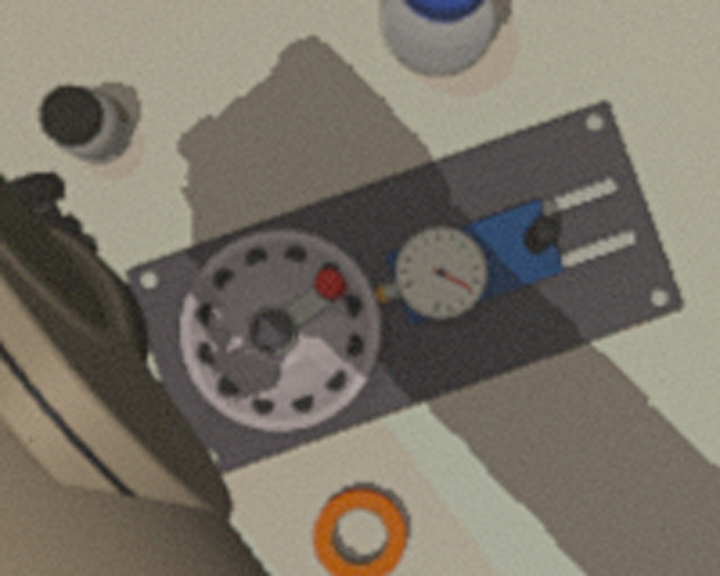

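The handle stands at 196°, the dial reads 10.7 mm (the fitted maximum), the gripper is clear, and the bottles and tape haven't moved. I'm handing in.

```bash
python3 -c "
from workcell import manip; print(manip.hand_in())"
```

```text
the job is handed in; nothing more can be done
None
```

I handed the job in at about 15 s of the 67 s allowed. The rotor made more than a full turn and now rests with its high spot at the plunger, which is pressed in about 10.7 mm. The gripper is clear of everything and the bottles and tape are where they were; the hand-in gave no verdict.

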